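Dim the night lamp along its touch keys

ROBOT

A 6-joint arm with a two-finger parallel gripper is mounted at the origin on the work surface. World frame = base frame: x ahead of the robot, y to its left, z up, the work surface at z = 0. Lengths are in m, angles in rad, forces in N, time in s.
With the tool pointing down it reaches from about 0.275 to 0.825 m from the base axis. Payload 4.9 kg.
Tool frame: the origin (TCP) lies on the centre line of the jaws, within the pads' length; the fingertips stand 25 mm ahead of it and the grasp point (between the pads) lies 6 mm ahead of it; z points along the fingers, y is the line along which they close (so a half turn about z gives the same grasp; the last joint's range is limited). The gripper opens to 85 mm and grips with 20 to 120 N. Pads are 22 mm wide; open, the fingers measure 114 mm over their backs; the gripper's body (76 mm by 85 mm) begins 54 mm behind the grasp point. The pads swing forward as they close: fully open they stand 13 mm farther back than shut.
Start: joints at [1.155, 0.326, -0.193, 1.052, 0, 1.437], TCP at [0.153, 0.528, 0.221] pointing down, gripper open.
Joint ranges: [-2.65, 2.65], [-0.97, 1.79], [-1.3, 1.35], [-1.93, 2.1], [-1.47, 1.37], [-3.14, 3.14]. Speed limits (rad/s): [2.57, 2.57, 3.14, 3.14, 3.14, 3.14].

INTERFACE

Orientations are given as a rotation vector (axis times angle).
In Python, from bench import env gives the robot as it stands. The module is installed in compiled form; this text tells all that it offers. Calls block until the motion is done:
- env.goto(position, orientation): joint-space move of the TCP to a pose.
- env.movel(position, attitude=None, feed=0.15): straight line of the TCP; attitude=None keeps the orientation; feed is the mean speed in m/s.
- env.set_joints(angles): joint-space move.
- env.grip(opening): finger opening in m; the grip force is fixed at half the most; returns when the fingers have stopped.
- env.dwell(seconds).
- env.inverse_kinematics(position, orientation): joint angles nearest the present ones, or None.
- env.read_state(): the state.
- env.read_camera(name): name is "scene" or "top" or "wrist"; returns the picture (480x640x3 uint8, blue, green, red); there is no depth.
- env.camera_info(name): a dict with "fx", "fy", "cx", "cy" (pixels), "rvec" (rotation vector, rad) and "tvec" (3), from world to camera coordinates, as OpenCV has them; the wrist camera has in their place "T_tool_cam" (4x4, takes a point from camera to tool coordinates, whose origin is the TCP and whose axes are the flange's). Camera axes: x right, y down, z forward; pixel columns grow to the right and rows downward; lengths in m; the calibration is good to about 2 mm. A picture is of the moment at which its call begins: read the wrist's pose just before it. camera_info takes no time and is no camera call.
A pose or a line that the arm cannot do raises env.MotionError and nothing moves.
- env.hand_in(): hands the job in; it is judged then, once.
The state is a dict: "time": time; "joint_positions": joint angles; "qvel": joint speeds; "joint_torque": joint torques, N m; "tcp_pos": TCP position; "orientation": TCP orientation; "contact_force": force on the tool from outside, world axes, zero at the start; "moment": the same for the moment, N m; "opening": finger opening in m; "grasp_force": force on a finger pad.
Only numpy, scipy, OpenCV 4.12 (cv2) and the standard library are available. Lean on these libraries where they do the work, as an engineer would, in place of code of your own. Each camera call takes 0.05 s, during which the arm holds its last target. There are 200 camera calls.

TASK

Dim the night lamp by running your fingertips lightly along the curved row of domed keys on its base, from the largest key down through the sizes to the smallest, so that each key dips as you pass. The program finishes while still holding the smallest key pressed with the fingertips, the other keys free. Be gentle, do not shove or lift the lamp, and leave the other things on the nightstand where they are.

Things in the scene. Friction and masses are not known exactly. Their poses are not given: they have to be found in the camera images.
- lamp: White plastic night lamp, 1.2 kg, loose. Base: flat box 190 x 200 x 24 mm (x, y, z); origin at the centre of its underside, z up. A globe 86 mm wide, 112 mm above the nightstand, stands at x = +55 mm, y = 0. Five grey domed keys lie in an arc of radius 115 mm about the globe, 38 mm apart, on the -x side: largest at the +y end, then ever smaller to the smallest at the -y end.
- key1_top (a point): Top of touch key 1 (at the +y end of the row, the largest): round grey dome 34 mm across; its top stands 9 mm proud of the base, 33 mm above the nightstand, when free. The upper 5 mm are domed, so a fingertip a few mm down rides over it sideways.
- key1 (a joint): How far key 1 is pressed down, in m: 0 free, 0.007 at its stop. Soft spring, 400 N/m (about 3 N at the stop); it counts as pressed beyond 1.5 mm and springs back when let go.
- key2_top (a point): Top of touch key 2 (second): round grey dome 30 mm across; its top stands 9 mm proud of the base, 33 mm above the nightstand, when free. The upper 5 mm are domed, so a fingertip a few mm down rides over it sideways.
- key2 (a joint): How far key 2 is pressed down, in m: 0 free, 0.007 at its stop. Soft spring, 400 N/m (about 3 N at the stop); it counts as pressed beyond 1.5 mm and springs back when let go.
- key3_top (a point): Top of touch key 3 (third, middle of the row): round grey dome 26 mm across; its top stands 9 mm proud of the base, 33 mm above the nightstand, when free. The upper 5 mm are domed, so a fingertip a few mm down rides over it sideways.
- key3 (a joint): How far key 3 is pressed down, in m: 0 free, 0.007 at its stop. Soft spring, 400 N/m (about 3 N at the stop); it counts as pressed beyond 1.5 mm and springs back when let go.
- key4_top (a point): Top of touch key 4 (fourth): round grey dome 23 mm across; its top stands 9 mm proud of the base, 33 mm above the nightstand, when free. The upper 5 mm are domed, so a fingertip a few mm down rides over it sideways.
- key4 (a joint): How far key 4 is pressed down, in m: 0 free, 0.007 at its stop. Soft spring, 400 N/m (about 3 N at the stop); it counts as pressed beyond 1.5 mm and springs back when let go.
- key5_top (a point): Top of touch key 5 (at the -y end of the row, the smallest): round grey dome 20 mm across; its top stands 9 mm proud of the base, 33 mm above the nightstand, when free. The upper 5 mm are domed, so a fingertip a few mm down rides over it sideways.
- key5 (a joint): How far key 5 is pressed down, in m: 0 free, 0.007 at its stop. Soft spring, 400 N/m (about 3 N at the stop); it counts as pressed beyond 1.5 mm and springs back when let go.
- jar: Sealed glass baby food jar, 56 mm across, 66 mm tall, loose, beside the lamp; origin under its centre. Leave alone.
- pacifier: Teal silicone pacifier, 42 mm across, 40 mm tall, teat up, loose, beside the lamp; origin under its centre. Leave alone.
- hedgehog: Wooden hedgehog figure, 80 x 44 mm, 58 mm tall, loose, beside the lamp; origin under its centre. Leave alone.
- feeder: Clear feeding bottle, 58 mm across, 150 mm tall, loose, at the right (-y) side of the nightstand; origin under its centre. Leave alone.
- tin: Flat cream tin, 68 mm across, 24 mm tall, loose, at the right side; origin under its centre. Leave alone.
- teether: Wooden teething ring, 72 mm across, 11 mm thick, lying loose at the left (+y) side; origin under its centre. Leave alone.
- bin_edge (a point): Middle of the upper edge of the tilt-out bin's front (232 mm wide), about 215 mm up at the left (+y) side; the front is left slightly open. The bin is 200 mm deep, 260 mm wide, 242 mm tall. Leave alone.

How it is judged:
On the way, in this order (a step that is already met when the one before it is completed fails the run):
1. key 1 (largest) is pressed by the fingers (value of joint key1 above 0.0015 m and contact force between the fingers and key1 above 0.2 N), for 0.02 s.
2. key 2 is pressed by the fingers (value of joint key2 above 0.0015 m and contact force between the fingers and key2 above 0.2 N), for 0.02 s.
3. key 3 is pressed by the fingers (value of joint key3 above 0.0015 m and contact force between the fingers and key3 above 0.2 N), for 0.02 s.
4. key 4 is pressed by the fingers (value of joint key4 above 0.0015 m and contact force between the fingers and key4 above 0.2 N), for 0.02 s.
5. key 5 (smallest) is pressed by the fingers (value of joint key5 above 0.0015 m and contact force between the fingers and key5 above 0.2 N), for 0.3 s.
At the end, for the whole second after the job is handed in: The fingers keep the smallest key pressed by more than 1.5 mm with less than 15 N, the other four keys are free (under 1 mm), the lamp stands flat within 15 mm of where it was, and every other thing is within 15 mm of where it was (the bin front within 25 mm) (value of joint key5 above 0.0015 m and contact force between the fingers and lamp between 0.2 and 15 N and value of joint each of key1, key2, key3, key4 below 0.001 m and distance of each of lamp, jar, pacifier, hedgehog, feeder, tin, teether from where it was at the start of the episode below 0.015 m and angle between lamp's own z axis and vertical below 0.05 rad and linear speed of lamp below 0.02 m/s and distance of bin_edge from where it was at the start of the episode below 0.025 m); the arm keeps its last pose, push and grip.
It fails at once if the robot presses or knocks the lamp with more than 15 N (contact force between any of the fingers, the arm and lamp above 15 N).
It fails at once if the lamp is shoved or carried more than 15 mm, tipped or lifted (distance of lamp from where it was at the start of the episode above 0.015 m or angle between lamp's own z axis and vertical above 0.08 rad).
It fails at once if the jar, pacifier, hedgehog, bottle, tin or teething ring is moved more than 15 mm or lifted (distance of any of jar, pacifier, hedgehog, feeder, tin, teether from where it was at the start of the episode above 0.015 m).
It fails at once if the bin's front is moved more than 25 mm (distance of bin_edge from where it was at the start of the episode above 0.025 m).
It also fails if it takes over 40 s, if anything falls off the work surface, if the arm or the gripper's body presses on something with over 40 N, if the wrist force passes 120 N, or if a joint passes its speed limit or range.

## Working session

There is one attempt and no reset: what is moved stays moved. The work goes in short steps, each a Python script; the robot and the scene stay as the last script left them, time stands still between calls to the robot, and variables do not carry over. Pictures are saved under pics/ and viewed, at most 10 in all, crops included, and the job is handed in when it is done.

```bash
mkdir -p pics; python3 - <<'E'
from bench import env
import cv2
for n in("scene","top"):
    cv2.imwrite(f"pics/{n}0.png",env.read_camera(n)); print(n,env.camera_info(n))
print(env.camera_info("wrist"));print(env.read_state())
E
```

```text
scene {'fx': 458.66962361677105, 'fy': 458.66962361677105, 'cx': 312.8541274799045, 'cy': 237.48970797122294, 'rvec': array([ 1.94153667,  1.06114046, -0.58374112]), 'tvec': array([-0.30699571, -0.13311871,  1.56122693])}
top {'fx': 530.698609407911, 'fy': 530.698609407911, 'cx': 313.5683531424465, 'cy': 246.2956305320677, 'rvec': array([ 2.11407314, -2.11955546,  0.18469242]), 'tvec': array([0.04622103, 0.58715845, 1.30613956])}
{'fx': 408.55526969814645, 'fy': 408.55526969814645, 'cx': 314.210378970894, 'cy': 237.07012444819264, 'T_tool_cam': array([[-2.44485227e-04, -9.66295281e-01, -2.57436147e-01,
         6.54180165e-02],
       [ 9.99999945e-01, -2.93500229e-04,  1.51970392e-04,
        -1.44749554e-04],
       [-2.22405841e-04, -2.57436096e-01,  9.66295300e-01,
        -1.52046567e-01],
       [ 0.00000000e+00,  0.00000000e+00,  0.00000000e+00,
         1.00000000e+00]])}
{'time': 0.1, 'joint_positions': array([ 1.15478596e+00,  3.26854333e-01, -1.93463098e-01,  1.05199300e+00,
        2.64726654e-05,  1.43661986e+00]), 'qvel': array([ 5.57426114e-04, -4.42193561e-05,  2.92140784e-03, -1.54871327e-05,
        3.22863268e-04, -5.80602295e-04]), 'joint_torque': array([ 2.00966409e-03, -4.44238651e+01,  2.63040072e+01,  7.93402491e-03,
       -6.79187087e-05, -5.99807649e-06]), 'tcp_pos': array([0.15272153, 0.52783077, 0.22059644]), 'orientation': array([-4.41178520e-01, -3.11001875e+00,  2.27731108e-03]), 'contact_force': array([ 0.17630577,  0.81646279, -0.14668384]), 'moment': array([ 0.01599906, -0.02798552, -0.04620525]), 'grasp_force': 0.0, 'opening': 0.08524688193846883}
```

View pics/top0.png

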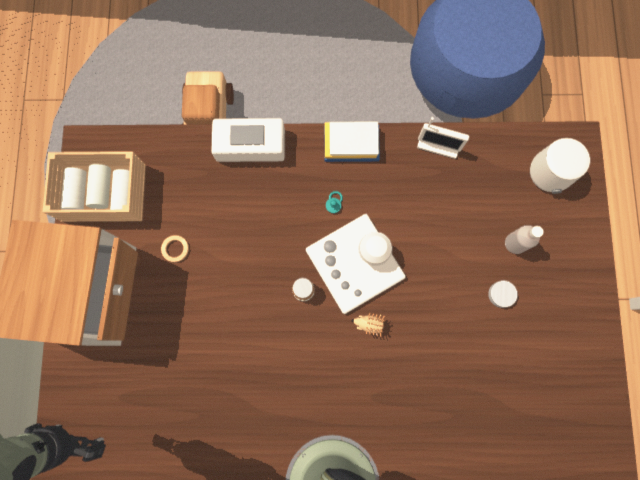

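View pics/scene0.png

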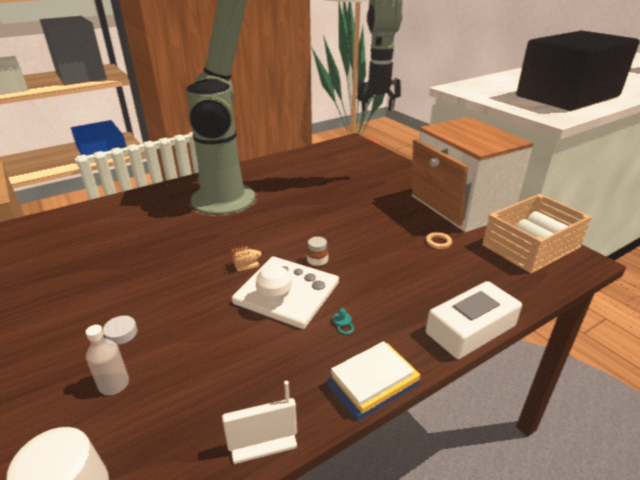

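The top view shows the lamp near pixel (355,263). Its keys are at about (330,246), (330,261), (336,274), (345,285) and (358,293). The jar (303,290) and hedgehog (370,324) stand close by.

```bash
cat > h.py <<'E'
from bench import env
import numpy as np, cv2
from scipy.spatial.transform import Rotation as R
def ray(uv,z,name="top",pose=None):
    c=env.camera_info(name); d=np.array([(uv[0]-c["cx"])/c["fx"],(uv[1]-c["cy"])/c["fy"],1])
    if name=="wrist":
        T=c["T_tool_cam"]; Rt=R.from_rotvec(pose[1]).as_matrix(); o=Rt@T[:3,3]+pose[0]; d=Rt@T[:3,:3]@d
    else:
        M=R.from_rotvec(c["rvec"]).as_matrix(); o=-M.T@c["tvec"]; d=M.T@d
    return o+d*(z-o[2])/d[2]
# key positions in the lamp frame
def keysL():
    a=(np.arange(5)-2)*2*np.arcsin(.019/.115)
    return np.c_[.055-.115*np.cos(a),-.115*np.sin(a)]
def fit(P):
    L=keysL(); p=P[:,:2]; l0=L.mean(0);p0=p.mean(0); A=L-l0;B=p-p0
    th=np.arctan2((A[:,0]*B[:,1]-A[:,1]*B[:,0]).sum(),(A*B).sum())
    M=np.array([[np.cos(th),-np.sin(th)],[np.sin(th),np.cos(th)]])
    t=p0-M@l0; return th,t,L@M.T+t
def down(yaw): # tool z down, tool y axis along world angle yaw
    y=np.array([np.cos(yaw),np.sin(yaw),0]);z=np.array([0,0,-1.]);x=np.cross(y,z)
    return R.from_matrix(np.c_[x,y,z]).as_rotvec()
E
python3 - <<'E'
from h import *
K=np.array([ray(p,.033) for p in [(330,246),(330,261),(336,274),(345,285),(358,293)]])
th,t,F=fit(K);print(K.round(3),th,t,F.round(3),np.linalg.norm(F-K[:,:2],axis=1))
for n,p,z in [("jar",(303,288),.066),("hedge",(370,324),.03),("globe",(376,248),.1),("pac",(334,203),.03)]:print(n,ray(p,z).round(3))
print(R.from_rotvec(env.read_state()["orientation"]).as_matrix().round(2))
c=F[2]; 
for y in np.arange(-180,180,30):
    q=env.inverse_kinematics([c[0]-.08,c[1],.30],down(np.radians(y))); print(y,None if q is None else np.round(q,2))
E
```

```text
[[ 0.592  0.002  0.033]
 [ 0.553  0.002  0.033]
 [ 0.519 -0.013  0.033]
 [ 0.49  -0.036  0.033]
 [ 0.469 -0.069  0.033]] -1.0426359846328541 [ 0.54854161 -0.06375385] [[ 0.592  0.003]
 [ 0.554  0.002]
 [ 0.518 -0.012]
 [ 0.489 -0.036]
 [ 0.469 -0.069]] [0.00064757 0.0015533  0.00092099 0.00100554 0.0001481 ]
jar [0.479 0.071 0.066]
hedge [ 0.391 -0.098  0.03 ]
globe [ 0.574 -0.11   0.1  ]
pac [ 0.709 -0.009  0.03 ]
[[-0.96  0.28 -0.  ]
 [ 0.28  0.96 -0.  ]
 [ 0.   -0.   -1.  ]]
-180 [-0.2   0.07 -0.31  1.19  0.   -1.77]
-150 [-0.2   0.07 -0.31  1.19  0.   -2.29]
-120 [-0.2   0.07 -0.31  1.19 -0.   -2.81]
-90 [-0.2   0.07 -0.31  1.19  0.    2.95]
-60 [-0.2   0.07 -0.31  1.19 -0.    2.42]
-30 [-0.2   0.07 -0.31  1.19  0.    1.9 ]
0 [-0.2   0.07 -0.31  1.19  0.    1.37]
30 [-0.2   0.07 -0.31  1.19  0.    0.85]
60 [-0.2   0.07 -0.31  1.19  0.    0.33]
90 [-0.2   0.07 -0.31  1.19  0.   -0.2 ]
120 [-0.2   0.07 -0.31  1.19 -0.   -0.72]
150 [-0.2   0.07 -0.31  1.19  0.   -1.24]
```

The five keys fit the lamp model to within 1.6 mm. I'll swing in at short radius to clear the bin, close the fingers, and check from the wrist camera.

```bash
python3 - <<'E'
from h import *
s=env.read_state()
env.movel([.115,.39,.30],feed=.25)
O=down(np.radians(120))
env.goto([.38,.0,.30],O)
env.grip(0.0)
env.movel([.53,-.02,.20],feed=.25)
s=env.read_state();pose=(s["tcp_pos"],s["orientation"])
im=env.read_camera("wrist");cv2.imwrite("pics/w1.png",im)
np.savez("w1.npz",p=pose[0],o=pose[1]);print(s["time"],pose,s["contact_force"],s["opening"])
c=env.camera_info("wrist");T=c["T_tool_cam"];Rt=R.from_rotvec(pose[1])
for k in fit(np.array([ray(p,.033) for p in [(330,246),(330,261),(336,274),(345,285),(358,293)]]))[2]:
    q=T[:3,:3].T@(Rt.inv().apply(np.r_[k,.033]-pose[0])-T[:3,3]);print((q[:2]/q[2]*c["fx"]+[c["cx"],c["cy"]]).round(1))
E
```

```text
4.375 (array([ 0.52932106, -0.01984411,  0.20025509]), array([ 8.13016786e-01, -3.03387452e+00, -4.71049523e-04])) [ 0.25520764  1.07795419 -0.57254269] -9.243540511968646e-05
[299.8 289.9]
[321.5 251.6]
[329.4 206.3]
[321.4 158.3]
[297.2 113.1]
```

View pics/w1.png

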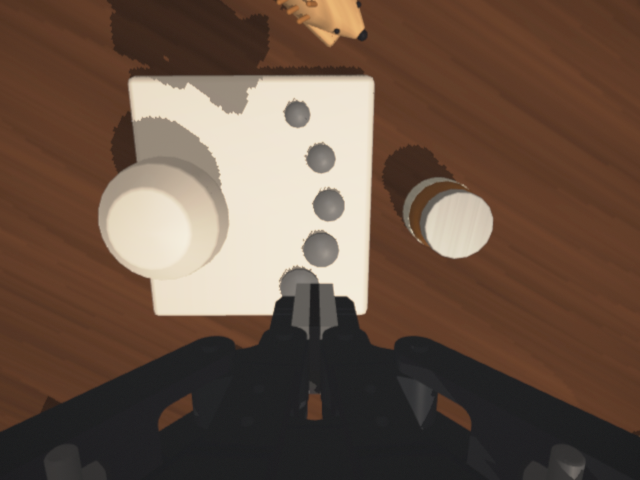

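The wrist view shows keys at (298,114), (321,158), (329,205) and (321,249), with key 1 under the fingers at (298,283). All are within about 1 px (<1 mm) of prediction. Next I'll come down over key 1 and find contact.

```bash
python3 - <<'E'
from h import *
K=fit(np.array([ray(p,.033) for p in [(330,246),(330,261),(336,274),(345,285),(358,293)]]))[2]
np.save("K.npy",K)
env.movel([*K[0],.10],feed=.15); env.movel([*K[0],.063],feed=.06); env.dwell(.3)
f0=np.mean([env.read_state()["contact_force"]],axis=0);print(f0)
for z in np.arange(.061,.0515,-.001):
    env.movel([*K[0],z],feed=.02);env.dwell(.1)
    s=env.read_state();d=s["contact_force"]-f0;print(round(z,4),s["tcp_pos"].round(4),d.round(2))
    if d[2]>1.3:break
print(s["time"])
E
```

```text
[-0.973518    0.13477176  0.25546443]
0.061 [0.5918 0.0027 0.061 ] [ 1.56 -0.08 -0.08]
0.06 [0.5918 0.0027 0.06  ] [ 0.86  0.08 -0.46]
0.059 [0.5918 0.0027 0.059 ] [ 0.63 -1.   -0.25]
0.058 [0.5918 0.0027 0.058 ] [ 0.97  0.19 -0.5 ]
0.057 [0.5918 0.0027 0.057 ] [ 0.53 -0.68 -1.15]
0.056 [0.5918 0.0027 0.056 ] [ 2.31 -0.34 -1.02]
0.055 [0.5918 0.0027 0.055 ] [ 0.94 -0.55  0.06]
0.054 [0.5918 0.0027 0.054 ] [ 0.96 -0.49  0.05]
0.053 [0.5918 0.0027 0.053 ] [ 0.66 -0.01 -0.36]
0.052 [0.5918 0.0027 0.052 ] [ 0.8  -0.63 -0.72]
9.9417
```

```bash
python3 - <<'E'
from h import *
K=np.load("K.npy")
def fz(n=15):
    a=[]
    for _ in range(n): env.dwell(.02);a.append(env.read_state()["contact_force"])
    return np.mean(a,0),np.std(a,0)[2]/n**.5
print(.052,*fz())
env.movel([*K[0],.065],feed=.06);print(.065,*fz())
env.movel([*K[0],.0535],feed=.06);print(.0535,*fz())
im=env.read_camera("wrist");cv2.imwrite("pics/w2.png",cv2.resize(im[180:420,160:480],None,fx=2,fy=2))
print(env.read_state()["time"],env.read_state()["opening"])
E
```

```text
0.052 [-0.1418965  -0.06253488  0.14221332] 0.13712575492558177
0.065 [-0.19069375 -0.00463256 -0.03061482] 0.13881778245197676
0.0535 [-0.01140174  0.02380193 -0.14468691] 0.10085262487594099
11.45 1.407891507938689e-05
```

View pics/w2.png

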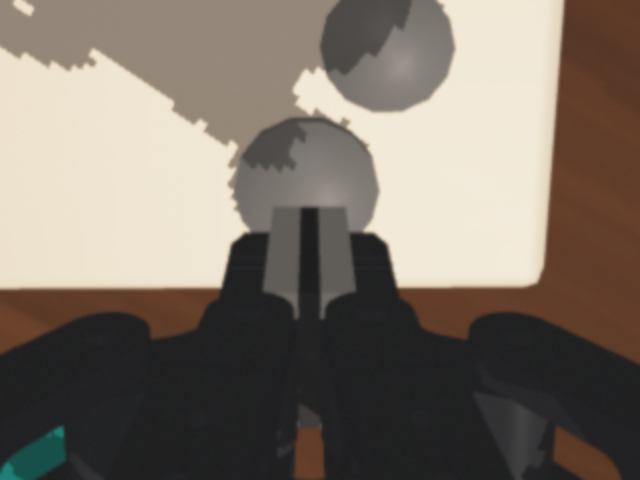

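The force reads zero even at a nominal 6 mm depth, so either the tips are shorter than stated or the sensor misses it. I'll compare joint torques and the wrist image with the tool raised before going lower.

```bash
python3 - <<'E'
from h import *
K=np.load("K.npy")
def m(n=15):
    a=[]
    for _ in range(n):
        env.dwell(.02);s=env.read_state();a.append(np.r_[s["joint_torque"],s["contact_force"],s["moment"]])
    return np.mean(a,0).round(3)
print(m());w2=env.read_camera("wrist")
env.movel([*K[0],.061],feed=.06);print(m());w3=env.read_camera("wrist")
cv2.imwrite("pics/w3.png",np.hstack([cv2.resize(w[200:320,250:380],None,fx=3,fy=3,interpolation=cv2.INTER_CUBIC) for w in(w2,w3)]))
print(env.read_state()["time"])
E
```

```text
[-2.0000e-03 -5.1581e+01  2.1749e+01 -1.0000e-03 -0.0000e+00  0.0000e+00
  1.1700e-01 -5.3000e-02 -7.4000e-02  5.0000e-03  7.0000e-03  1.0000e-02]
[ 0.0000e+00 -5.1608e+01  2.2138e+01 -1.0000e-03 -0.0000e+00  0.0000e+00
  6.5000e-02  7.9000e-02  1.7000e-02  9.0000e-03  1.1000e-02 -3.0000e-03]
12.325
```

View pics/w3.png

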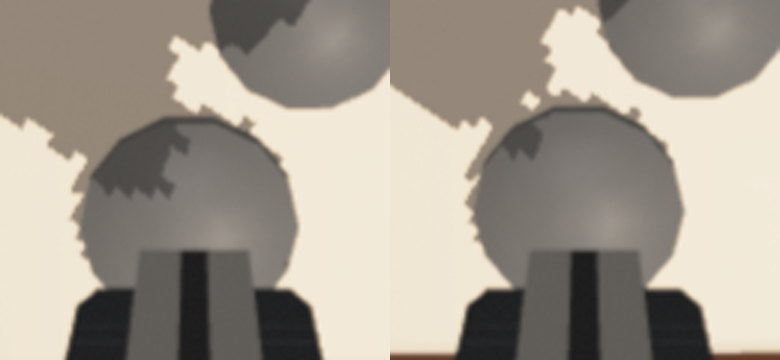

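The torques are clean and key 1 is still free, so there's no contact yet. Joint 2 torque makes a precise contact sensor, so I'll keep descending with it.

```bash
python3 - <<'E'
from h import *
K=np.load("K.npy")
env.movel([*K[0],.052],feed=.06)
t0=None
for z in np.arange(.052,.020,-.001):
    env.movel([*K[0],z],feed=.03)
    a=[]
    for _ in range(4): env.dwell(.02);s=env.read_state();a.append(np.r_[s["joint_torque"][1:3],s["contact_force"][2],s["tcp_pos"][2]])
    a=np.mean(a,0); t0=a[0] if t0 is None else t0
    print(round(z,3),a.round(3))
    if abs(a[0]-t0)>.45 or a[2]>1.: break
print(s["time"])
E
```

```text
0.052 [-51.557  21.659  -0.292   0.052]
0.051 [-5.1646e+01  2.1640e+01 -2.6000e-01  5.1000e-02]
0.05 [-5.1661e+01  2.1593e+01  3.8400e-01  5.0000e-02]
0.049 [-5.1679e+01  2.1555e+01  1.5500e-01  4.9000e-02]
0.048 [-5.1700e+01  2.1518e+01  6.9200e-01  4.8000e-02]
0.047 [-5.1723e+01  2.1481e+01  1.0900e-01  4.7000e-02]
0.046 [-5.1745e+01  2.1443e+01  6.6000e-02  4.6000e-02]
0.045 [-5.1767e+01  2.1406e+01  2.7900e-01  4.5000e-02]
0.044 [-5.1789e+01  2.1368e+01 -3.0000e-02  4.4000e-02]
0.043 [-5.1811e+01  2.1330e+01 -3.3600e-01  4.3000e-02]
0.042 [-5.1833e+01  2.1293e+01  1.2500e-01  4.2000e-02]
0.041 [-5.1855e+01  2.1255e+01 -3.4200e-01  4.1000e-02]
0.04 [-5.1878e+01  2.1217e+01 -2.9600e-01  4.0000e-02]
0.039 [-5.1900e+01  2.1179e+01 -1.5400e-01  3.9000e-02]
0.038 [-5.1922e+01  2.1141e+01 -2.0400e-01  3.8000e-02]
0.037 [-5.1944e+01  2.1103e+01 -5.4000e-02  3.7000e-02]
0.036 [-5.1967e+01  2.1065e+01  7.9000e-02  3.6000e-02]
0.035 [-5.1989e+01  2.1027e+01  2.9000e-01  3.5000e-02]
0.034 [-5.2012e+01  2.0988e+01  1.3400e-01  3.4000e-02]
18.6417
```

```bash
python3 - <<'E'
from h import *
w=env.read_camera("wrist");sc=env.read_camera("scene")
c=env.camera_info("scene")
a=cv2.resize(w[180:420,200:440],(400,400)); s=env.read_state()
p,_=cv2.projectPoints(s["tcp_pos"].reshape(1,3),c["rvec"],c["tvec"],np.array([[c["fx"],0,c["cx"]],[0,c["fy"],c["cy"]],[0,0,1]]),None);print(p,s["contact_force"],s["time"])
b=cv2.resize(sc[210:330,220:340],(400,400),interpolation=cv2.INTER_CUBIC)
cv2.imwrite("pics/w4.png",np.hstack([a,b]))
E
```

```text
[[[317.75439418 282.30493572]]] [0.06240142 0.84794218 0.81324039] 18.7417
```

View pics/w4.png

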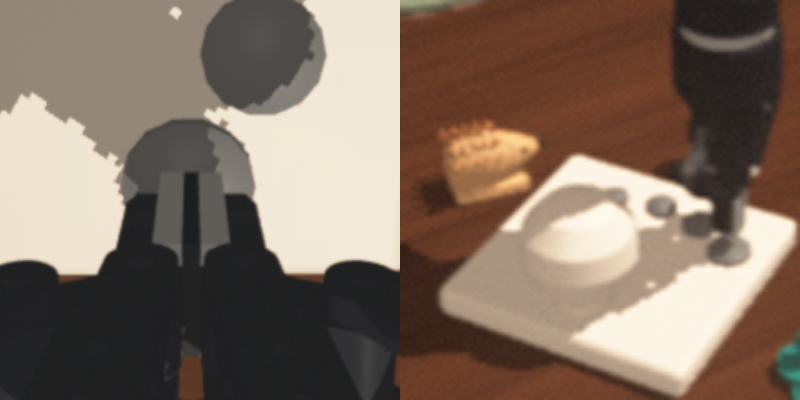

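The scene crop shows the fingertips still just above key 1, roughly 10 mm behind the TCP height rather than 25 mm ahead of it. Both views put contact near TCP z≈0.02. I'll descend in fine steps, stop on the torque rise, and start the sweep only if the contact height is plausible.

```bash
python3 - <<'E'
from h import *
K=np.load("K.npy")
def tq(n=2):
    a=[]
    for _ in range(n): env.dwell(.02); a.append(env.read_state()["joint_torque"][1:3])
    return np.mean(a,0)
env.movel([*K[0],.031],feed=.03); T=[];Z=[]
for z in np.arange(.030,.012,-.001):
    env.movel([*K[0],z],feed=.03); t=tq(); Z.append(z);T.append(t[0])
    base=T[0]-22.3*(Z[0]-z)
    r=t[0]-base; print(round(z,3),t.round(3),round(r,3))
    if abs(r)>.38: break
s=env.read_state();print(s["time"],s["contact_force"],s["tcp_pos"])
E
```

```text
0.03 [-52.076  20.823] 0.0
0.029 [-52.123  20.8  ] -0.025
0.028 [-52.149  20.76 ] -0.028
0.027 [-52.17  20.72] -0.027
0.026 [-52.192  20.681] -0.027
0.025 [-52.215  20.643] -0.028
0.024 [-52.238  20.604] -0.028
0.023 [-52.168  20.502] 0.064
0.022 [-51.971  20.339] 0.284
0.021 [-51.761  20.152] 0.515
21.825 [0.8640416  0.33558316 0.31113515] [0.59189537 0.00266666 0.02104034]
```

Contact is at z≈0.0234 with the expected spring slope, about 0.22 Nm/mm. Now the sweep at about 3.7 mm depth, which takes the other keys in order.

```bash
python3 - <<'E'
from h import *
K=np.load("K.npy"); z=.0197
env.movel([*K[0],z],feed=.03); env.dwell(.1)
for i in range(1,5):
    m=(K[i]+K[i-1])/2; c=K[2]+0; 
    env.movel([*K[i],z],feed=.05)
    a=[]
    for _ in range(4): env.dwell(.02); s=env.read_state();a.append(np.r_[s["contact_force"],s["joint_torque"][:3]])
    print(i+1,round(s["time"],2),s["tcp_pos"].round(4),np.mean(a,0).round(2))
env.dwell(.4)
w=env.read_camera("wrist");sc=env.read_camera("scene")
cv2.imwrite("pics/e.png",np.hstack([cv2.resize(w[160:400,200:440],(400,400)),cv2.resize(sc[210:330,220:340],(400,400),interpolation=cv2.INTER_CUBIC)]))
cv2.imwrite("pics/e_top.png",env.read_camera("top"))
b=cv2.imread("pics/top0.png")
print(env.read_state()["time"])
E
```

```text
2 23.15 [0.5535 0.0015 0.0195] [-1.210e+00  3.000e-02  1.180e+00 -2.000e-02 -4.838e+01  1.964e+01]
3 24.12 [ 0.518  -0.012   0.0196] [ -0.48  -0.61   1.66   0.12 -45.04  18.68]
4 25.1 [ 0.4889 -0.0364  0.0196] [ -1.18  -0.56   1.13   0.22 -42.32  17.8 ]
5 26.07 [ 0.4693 -0.0689  0.0197] [ -0.55  -0.76   1.53   0.26 -40.68  17.14]
26.625
```

View pics/e.png

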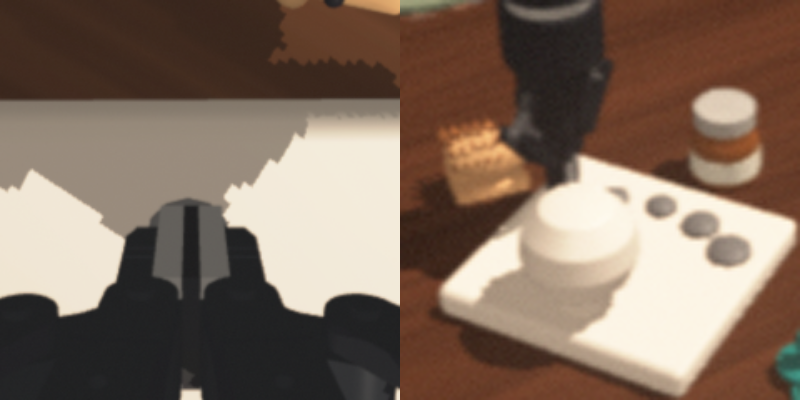

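The fingertips are on key 5 at about 1.5 N. Keys 1–4 are free, and the lamp sits at the same pixels as before. Every key gave about 1.1–1.7 N as the fingers passed.

```bash
python3 -c "
from bench import env
print(env.hand_in())"
```

```text
the job is handed in; nothing more can be done
None
```

I swept the keys from largest to smallest at about 1–2 N each and handed the job in at about 27 s with the smallest key still held at about 1.5 N; the lamp looked unmoved in the last picture, and the hand-in returned no verdict.

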